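Tighten the instrument case cover crosswise

TASK

Seat the cover of the instrument case with its four wing screws: first turn every screw about a sixth of a turn clockwise, going diagonally (a screw, then the one opposite, then the other two), then go round again in diagonal order and tighten each until it is snug on the gasket, so that the cover is clamped flat. Feel for the rise in torque and do not force the screws, never let the cover tip by more than a degree and a half or press on it by hand, leave the things around the case where they are, and let go at the end.

Things in the scene. Friction and masses are not known exactly. Their poses are not given: they have to be found in the camera images.
- housing: Grey square metal instrument case fixed to the table, 168 mm square and 64 mm high, open on top, rim walls 8 mm thick. Origin at the centre of its underside; z up. 'Near' corners are at its -x, 'left' at its +y. The four screw axes stand at x = +-55 mm, y = +-55 mm in this frame.
- cover: Flat steel cover, 148 mm square and 6 mm thick, lying level inside the case rim with 2 mm play. Origin at the centre of its underside, which at the start is 60 mm above the table. Four springs (about 1.5 N/mm each) lift it; below it a hard sealing gasket waits 3.0 to 5.4 mm down, its thickness differing from case to case, not visible. Each screw pushes its own corner down.
- screw_nl (a joint): Turn of the near left wing screw in rad, growing clockwise from above (tightening). Starts between -0.3 and -0.1; at 0 its collar meets the lifted cover. 3 mm down per rad. Dry friction of 0.24 N m (either sign once stopped). Its corner seats somewhere between 1.0 and 1.8 rad, unknown; then the torque climbs about 0.35 N m per rad. Snug: 0.08 to 0.2 N m above running; forced: 0.25 above. It stays where left.
- wing_nl (a point): Centre of the near left screw's black wing grip: an upright bar 34 mm long (its own x axis), 10 mm thick (own y, the way to pinch it), 26 mm tall (own z, up). Turning takes up to 0.45 N m: grip firmly. Its lower edge is 10.5 mm above the cover's top; this point is 23.5 mm above it and sinks with the screw. The bars do not all point the same way. Over 60 mm is free beside it towards the next screw.
- collar_nl: Steel collar (15 mm wide, 4.5 mm thick) under the near left wing that presses on the cover; moves up and down with the screw, does not turn. Origin at the centre of its underside.
- screw_nr (a joint): Turn of the near right wing screw in rad, growing clockwise from above (tightening). Starts between -0.3 and -0.1; at 0 its collar meets the lifted cover. 3 mm down per rad. Dry friction of 0.24 N m (either sign once stopped). Its corner seats somewhere between 1.0 and 1.8 rad, unknown; then the torque climbs about 0.35 N m per rad. Snug: 0.08 to 0.2 N m above running; forced: 0.25 above. It stays where left.
- wing_nr (a point): Centre of the near right screw's black wing grip: an upright bar 34 mm long (its own x axis), 10 mm thick (own y, the way to pinch it), 26 mm tall (own z, up). Turning takes up to 0.45 N m: grip firmly. Its lower edge is 10.5 mm above the cover's top; this point is 23.5 mm above it and sinks with the screw. The bars do not all point the same way. Over 60 mm is free beside it towards the next screw.
- collar_nr: Steel collar (15 mm wide, 4.5 mm thick) under the near right wing that presses on the cover; moves up and down with the screw, does not turn. Origin at the centre of its underside.
- screw_fl (a joint): Turn of the far left wing screw in rad, growing clockwise from above (tightening). Starts between -0.3 and -0.1; at 0 its collar meets the lifted cover. 3 mm down per rad. Dry friction of 0.24 N m (either sign once stopped). Its corner seats somewhere between 1.0 and 1.8 rad, unknown; then the torque climbs about 0.35 N m per rad. Snug: 0.08 to 0.2 N m above running; forced: 0.25 above. It stays where left.
- wing_fl (a point): Centre of the far left screw's black wing grip: an upright bar 34 mm long (its own x axis), 10 mm thick (own y, the way to pinch it), 26 mm tall (own z, up). Turning takes up to 0.45 N m: grip firmly. Its lower edge is 10.5 mm above the cover's top; this point is 23.5 mm above it and sinks with the screw. The bars do not all point the same way. Over 60 mm is free beside it towards the next screw.
- collar_fl: Steel collar (15 mm wide, 4.5 mm thick) under the far left wing that presses on the cover; moves up and down with the screw, does not turn. Origin at the centre of its underside.
- screw_fr (a joint): Turn of the far right wing screw in rad, growing clockwise from above (tightening). Starts between -0.3 and -0.1; at 0 its collar meets the lifted cover. 3 mm down per rad. Dry friction of 0.24 N m (either sign once stopped). Its corner seats somewhere between 1.0 and 1.8 rad, unknown; then the torque climbs about 0.35 N m per rad. Snug: 0.08 to 0.2 N m above running; forced: 0.25 above. It stays where left.
- wing_fr (a point): Centre of the far right screw's black wing grip: an upright bar 34 mm long (its own x axis), 10 mm thick (own y, the way to pinch it), 26 mm tall (own z, up). Turning takes up to 0.45 N m: grip firmly. Its lower edge is 10.5 mm above the cover's top; this point is 23.5 mm above it and sinks with the screw. The bars do not all point the same way. Over 60 mm is free beside it towards the next screw.
- collar_fr: Steel collar (15 mm wide, 4.5 mm thick) under the far right wing that presses on the cover; moves up and down with the screw, does not turn. Origin at the centre of its underside.
- driver: Screwdriver lying on the table, a bystander; origin under its middle.
- spool: Copper spool, 60 mm wide and 50 mm high, a bystander; origin under its centre.
- jar: Small jar with white cap, 56 mm wide and 70 mm high, a bystander; origin under its centre.
There are look-alikes about, which are no part of the job. Of the things like the housing, leave any that is blue or purple; of the rest the larger one is meant.

How it is judged:
On the way, in this order (a step that is already met when the one before it is completed fails the run):
1. two diagonally opposite screws are part-way in (past 0.45 rad) while the other two are not begun (below 0.25 rad) (((value of joint each of screw_nl, screw_fr above 0.45 rad and value of joint each of screw_nr, screw_fl below 0.25 rad) or (value of joint each of screw_nr, screw_fl above 0.45 rad and value of joint each of screw_nl, screw_fr below 0.25 rad))), for 0.1 s.
2. all four screws are part-way in (0.45 to 1.1 rad), none tight (value of joint screw_nl between 0.45 and 1.1 rad and value of joint screw_nr between 0.45 and 1.1 rad and value of joint screw_fl between 0.45 and 1.1 rad and value of joint screw_fr between 0.45 and 1.1 rad), for 0.1 s.
3. two diagonally opposite screws clamp the cover with more than 15 N while the other two are still part-way (below 1.1 rad) (((contact force between each of collar_nl, collar_fr and cover above 15 N and value of joint each of screw_nr, screw_fl below 1.1 rad) or (contact force between each of collar_nr, collar_fl and cover above 15 N and value of joint each of screw_nl, screw_fr below 1.1 rad))), for 0.1 s.
At the end, for the whole second after the job is handed in: Every one of the four screw collars presses on the cover with more than 15 N, the cover is level within 0.012 rad (0.7 degrees) and at rest (contact force between each of collar_nl, collar_nr, collar_fl, collar_fr and cover above 15 N and angle between cover's own z axis and vertical below 0.012 rad and linear speed of cover below 0.01 m/s); the robot touches nothing.
It fails at once if the cover tips by more than 1.5 degrees (angle between cover's own z axis and vertical above 0.0262 rad).
It fails at once if a screw is forced: its collar presses on the cover with more than 90 N (contact force between any of collar_nl, collar_nr, collar_fl, collar_fr and cover above 90 N).
It fails at once if the robot presses on the cover with more than 15 N (contact force between any of the fingers, the arm and cover above 15 N).
It fails at once if a bystander is moved by more than 15 mm (distance of any of driver, spool, jar from where it was at the start of the episode above 0.015 m).
It also fails if it takes over 72 s, if anything falls off the work surface, if the arm or the gripper's body presses on something with over 40 N, if the wrist force passes 120 N, or if a joint passes its speed limit or range.

ROBOT

A 7-joint arm with a two-finger parallel gripper is mounted at the origin on the work surface. World frame = base frame: x ahead of the robot, y to its left, z up, the work surface at z = 0. Lengths are in m, angles in rad, forces in N, time in s.
With the tool pointing down it reaches from about 0.4 to 0.875 m from the base axis. Payload 19.3 kg.
Tool frame: the origin (TCP) lies on the centre line of the jaws, within the pads' length; the fingertips stand 14 mm ahead of it and the grasp point (between the pads) lies 5 mm behind it; y points along the fingers, x is the direction in which the jaws open and shut, and the axes are right-handed (so a half turn about y gives the same grasp; the last joint's range is limited). The gripper opens to 85 mm and grips with 20 to 120 N. Pads are 22 mm wide; open, the fingers measure 114 mm over their backs; the gripper's body (76 mm by 85 mm) begins 54 mm behind the grasp point. The pads swing forward as they close: fully open they stand 13 mm farther back than shut.
Start: joints at [-1.339, 0.521, -0.036, 1.599, 0.021, 1.021, -0.113], TCP at [0.186, 0.597, 0.245] pointing down, gripper open.
Joint ranges: [-2.91, 2.91], [-0.3, 2.13], [-1.5, 1.42], [0.17, 2.43], [-1.26, 4.41], [0.16, 1.93], [-2.52, 2.52]. Speed limits (rad/s): [1.89, 1.89, 2.39, 2.39, 3.01, 3.01, 3.01].

INTERFACE

Orientations are given as [roll, pitch, yaw] about the fixed x, y, z axes, in that order (R = Rz(yaw) Ry(pitch) Rx(roll)).
In Python, from workcell import monitor, grab_frame, workorder gives the robot as it stands.
- The arm moves only by the tool drive_tool, never from a script. Its argument "steps" is one flat list of numbers, 5 for each row, row after row: the finger opening in mm, from 0 to 85.4, then the shift along the world's x, y, z in mm, then the turn about the world's z in degrees. In form: [fingers, tx, ty, tz, twist, fingers, tx, ty, tz, twist, ...]. A call has exactly 5 rows; each row shifts and turns the commanded pose from where the row before left it; what a row does not reach is not made up. A row lasts 1/12 s, in which the tool goes at most 41.7 mm and 7.16 degrees, less where a joint would pass 70% of its speed; a pose out of reach is approached as far as the arm can. A call is refused whole if a number of a shift passes 41.7 or a number of a turn 7.16, either way. A call with a gripper value outside its range is refused whole. The fingers move at their own pace and stop on an object; "grip_force" is the grip in N (left out, the last holds). Time passes only in rows, so rows that do not move let the fingers close, or fill a call up. It gives the time, the measured TCP pose, the force and the opening at its end, in the units of the state.
- monitor.observe(): the state, without advancing time (a new reading comes with each control period).
- grab_frame(name): name is "scene" or "top" or "wrist"; returns a dict with "frame" (480x640x3 uint8, red, green, blue), "vertical_fov" (degrees; the focal length in pixels is half the picture's height over the tangent of half this angle, whatever the lens; pixels are square), "cx", "cy" (the principal point, pixels), "xyz" and "orientation" of the camera in the world. Camera axes: x right, y down, z forward; pixel columns grow to the right and rows downward; lengths in m; the calibration is good to about 2 mm. A picture is of the moment at which its call begins. There is no depth.
- workorder.job_done(): hands the job in, once; it reports no verdict.
The state is a dict: "clock": time; "qpos": joint angles; "qd": joint speeds; "joint_efforts": joint torques, N m; "position": TCP position; "tool_rot": TCP orientation; "force": force on the tool from outside, world axes, zero at the start; "moment": the same for the moment, N m; "grip_width": finger opening in m.
Only numpy, scipy, OpenCV 4.12 (cv2) and the standard library are available. Lean on these libraries where they do the work, as an engineer would, in place of code of your own. Each camera call takes 0.05 s, during which the arm holds its last target. There are 200 camera calls.

## Working session

There is one attempt and no reset: what is moved stays moved. The work goes in short steps, Python scripts to look and compute and a tool call to move; the robot and the scene stay as the last step left them, time stands still between calls to the robot, and variables do not carry over. Pictures are saved under pics/ and viewed, about 8 in all and at most 12, crops included, and the job is handed in when it is done.

Besides the shell and the picture viewer there is one more tool, called after "Call:" in YAML: its name, and indented under it one key for each argument. drive_tool: Moves the arm, as the interface text tells. Its arguments: {"type":"object","properties":{"steps":{"type":"array"},"grip_force":{"type":"number"}},"required":["steps"]}

```bash
ls; mkdir -p pics
cat > h.py <<'E'
import numpy as np,cv2
from workcell import monitor,grab_frame,workorder
from scipy.spatial.transform import Rotation as Ro
def cam(n):
    d=grab_frame(n); f=240/np.tan(np.radians(d["vertical_fov"])/2)
    o=np.array(d["orientation"]); R=Ro.from_euler('xyz',o).as_matrix() if o.shape==(3,) else (o if o.shape==(3,3) else Ro.from_quat(o).as_matrix())
    return d["frame"],f,d["cx"],d["cy"],np.array(d["xyz"]),R
def ray(c,u,v,z):
    _,f,cx,cy,p,R=c; r=R@np.array([(u-cx)/f,(v-cy)/f,1]); return p+r*(z-p[2])/r[2]
def proj(c,P):
    _,f,cx,cy,p,R=c; q=R.T@(np.array(P)-p); return q[0]/q[2]*f+cx,q[1]/q[2]*f+cy
E
python3 - <<'E'
from h import *
print(monitor.observe())
for n in("top","scene"):
    c=cam(n); print(n,c[1:]); cv2.imwrite(f"pics/{n}0.png",c[0][:,:,::-1])
    np.savez(f"{n}0.npz",*c)
E
```

```text
pics
{'clock': 0.0, 'qpos': array([-1.33916109,  0.52206644, -0.03631529,  1.59998839,  0.02118278,
        1.02111369, -0.11278804]), 'qd': array([ 0.00181746, -0.00200033, -0.00067802, -0.00131894,  0.00027546,
       -0.00169726,  0.0008957 ]), 'joint_efforts': array([ 8.05147283e-04, -9.27120423e+01,  1.98027670e+00, -3.69937062e+01,
        1.78004644e-02,  8.21650727e-03, -4.35110132e-05]), 'position': array([0.18573636, 0.59642564, 0.24470022]), 'tool_rot': array([-1.57087299e+00,  1.18904056e-03,  1.26894317e+00]), 'force': array([-0.92978457, -0.51609481,  0.02727052]), 'moment': array([-0.09382647,  0.00792988,  0.03044605]), 'grip_width': 0.08569744056985716}
top (np.float64(609.4826943359112), 312.59986891917583, 235.49193103246796, array([ 0.47406338, -0.00383297,  1.3807421 ]), array([[-0.01392711, -0.99840531,  0.05470715],
       [-0.99971391,  0.01496764,  0.01865653],
       [-0.01944562, -0.05443167, -0.99832813]]))
scene (np.float64(541.8251705543336), 320.92743979104097, 239.7871322975816, array([0.92927608, 0.72012937, 0.99773874]), array([[-0.89215643,  0.33990458, -0.29752611],
       [ 0.45171037,  0.66570428, -0.59396596],
       [-0.00382735, -0.66430618, -0.74745077]]))
```

View pics/top0.png

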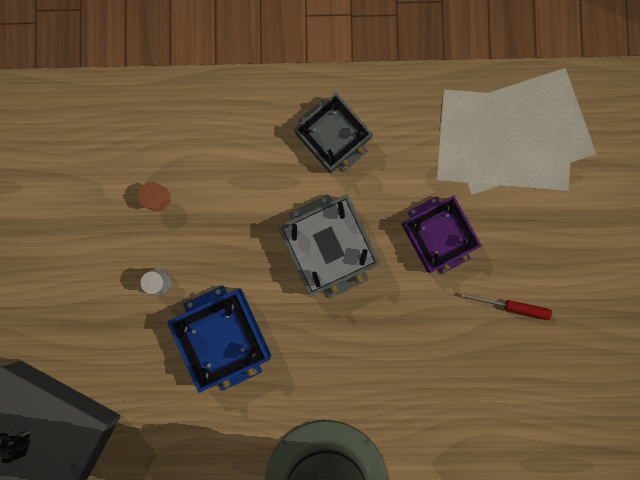

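View pics/scene0.png

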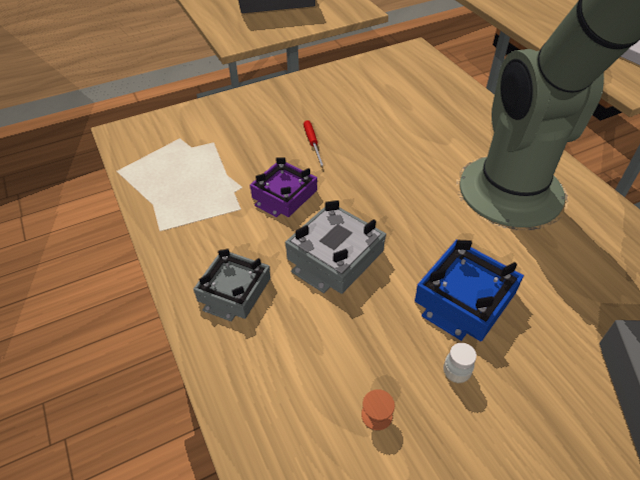

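The pictures show four cases in the top view: large grey at (328,245), small dark grey at (334,133), purple at (441,235) and blue at (219,340). Blue and purple are excluded, and the grey one at (328,245) is the larger of the remaining two. The spool is at (153,196), the jar at (155,282) and the driver at (510,307). I'll confirm with an enlarged crop and measure the wings.

```bash
cat > m.py <<'E'
from h import *
c=[v for v in np.load("top0.npz").values()]
im=c[0]; 
x0,y0,w=265,180,130
cr=cv2.resize(im[y0:y0+w,x0:x0+w],None,fx=4.5,fy=4.5,interpolation=cv2.INTER_CUBIC)
m=(im.max(2)<38).astype(np.uint8); m[:y0]=0;m[y0+w:]=0;m[:,:x0]=0;m[:,x0+w:]=0
n,l,s,ce=cv2.connectedComponentsWithStats(m)
for i in range(1,n):
    if s[i,4]>25:
        pts=np.argwhere(l==i)[:,::-1].astype(np.float32)
        r=cv2.minAreaRect(pts); u,v=ce[i]
        W=np.array([ray(c,*p,0.096)[:2] for p in pts]); C=W.mean(0); ev,V=np.linalg.eigh(np.cov((W-C).T)); a=V[:,1]
        print(i,s[i],ce[i].round(1),r[1],C.round(4),np.degrees(np.arctan2(a[1],a[0])).round(1))
cv2.imwrite("pics/crop.png",cr[:,:,::-1])
E
python3 m.py
```

```text
2 [338 201   7  18  80] [340.6 209.6] (16.86598777770996, 4.9029035568237305) [ 0.5985 -0.0399] -171.4
27 [292 223   5  17  78] [294.  231.3] (16.0, 4.0) [0.5539 0.0594] -179.8
37 [359 249   8  16  78] [362.9 256.8] (5.093247413635254, 15.764815330505371) [ 0.4979 -0.0851] 164.0
49 [312 272   8  15  69] [315.8 279.1] (15.215349197387695, 5.032769680023193) [0.4526 0.0147] -162.6
```

View pics/crop.png

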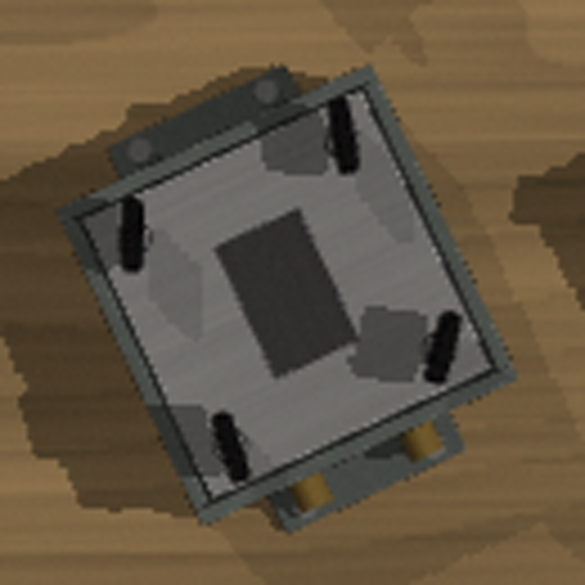

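The crop confirms the light-grey case with four wings. In crop pixels they sit at A (343,135), B (131,233), C (443,347) and D (231,446), and the diagonals are A–D and B–C. Now I move above A.

Call:
drive_tool:
  steps: [60, 20.6, -31.8, 0, 1.3, 60, 20.6, -31.8, 0, 1.3, 60, 20.6, -31.8, 0, 1.3, 60, 20.6, -31.8, 0, 1.3, 60, 20.6, -31.8, 0, 1.3]
  grip_force: 100

```text
clock: 0.52
position: [0.2894, 0.436, 0.2451]
tool_rot: [-1.571, 0.0, 1.384]
force: [0.9, 0.9, -0.4]
grip_width: 0.0602
```

Call:
drive_tool:
  steps: [60, 20.6, -31.8, 0, 1.3, 60, 20.6, -31.8, 0, 1.3, 60, 20.6, -31.8, 0, 1.3, 60, 20.6, -31.8, 0, 1.3, 60, 20.6, -31.8, 0, 1.3]

```text
clock: 0.93
position: [0.3923, 0.277, 0.2453]
tool_rot: [-1.571, 0.0, 1.497]
force: [-0.0, 0.5, 0.3]
grip_width: 0.0602
```

Call:
drive_tool:
  steps: [60, 20.6, -31.8, 0, 1.3, 60, 20.6, -31.8, 0, 1.3, 60, 20.6, -31.8, 0, 1.3, 60, 20.6, -31.8, 0, 1.3, 60, 20.6, -31.8, 0, 1.3]

```text
clock: 1.35
position: [0.4954, 0.1179, 0.2453]
tool_rot: [-1.571, 0.0, 1.61]
force: [0.9, 1.4, 0.2]
grip_width: 0.0597
```

Call:
drive_tool:
  steps: [60, 20.6, -31.8, 0, 1.3, 60, 20.6, -31.8, 0, 1.3, 60, 20.6, -31.8, 0, 1.3, 60, 20.6, -31.8, 0, 1.3, 60, 0, 0, 0, 0]

```text
clock: 1.77
position: [0.5794, -0.0146, 0.2449]
tool_rot: [-1.571, 0.003, 1.694]
force: [-0.4, -0.8, -0.5]
grip_width: 0.0602
```

Run:
```python
from h import *
o=monitor.observe(); print(o["qpos"].round(2),o["position"].round(4),o["tool_rot"].round(3),o["moment"].round(3))
c=cam("wrist"); print(c[4])
for P in[(.5986,-.0399,.1025),(.5529,.0602,.1025),(.4985,-.0856,.1025),(.4528,.0145,.1025)]: print(np.round(proj(c,P)))
cv2.imwrite("pics/w1.png",c[0][:,:,::-1]); np.savez("w1.npz",*c)
```

```text
[-0.15  0.45  0.09  1.73 -0.05  0.96  1.66] [ 0.5794 -0.0146  0.2449] [-1.571  0.003  1.694] [-0.04   0.005  0.022]
[ 0.49481045 -0.02453527  0.37395941]
[289. 248.]
[420. 210.]
[239. 113.]
[387.  63.]
```

View pics/w1.png

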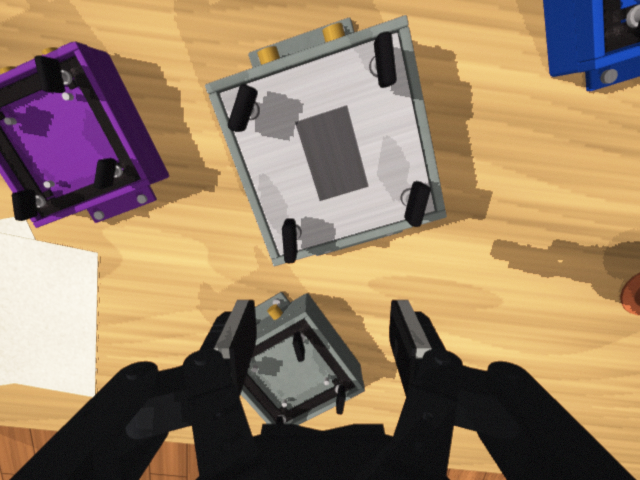

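The wrist view shows the target's four wings at about (289,240), (417,203), (242,108) and (385,60). That is within a few pixels of the predictions. Next I go down on A.

Call:
drive_tool:
  steps: [50, 19.2, -25.3, 0, 1.5, 50, 0, 0, -40, 0, 50, 0, 0, -40, 0, 50, 0, 0, -40, 0, 50, 0, 0, -34, 0]

```text
clock: 2.23
position: [0.5953, -0.0318, 0.0889]
tool_rot: [-1.57, -0.001, 1.727]
force: [1.1, -0.0, 0.5]
grip_width: 0.0499
```

Call:
drive_tool:
  steps: [0, 0, 0, 0, 0, 0, 0, 0, 0, 0, 0, 0, 0, 0, 0, 0, 0, 0, 0, 0, 0, 0, 0, 0, 0]

```text
clock: 2.65
position: [0.5965, -0.0395, 0.0925]
tool_rot: [-1.571, 0.007, 1.722]
force: [7.3, -36.3, -37.0]
grip_width: 0.0081
```

```bash
cat > s.py <<'E'
from h import *
o=monitor.observe(); print(round(o["clock"],2),o["position"].round(4),"yaw",np.degrees(o["tool_rot"][2]).round(2),"F",o["force"].round(1),"M",o["moment"].round(3),"w",round(o["grip_width"]*1e3,1),"q7",o["qpos"][6].round(2),o["joint_efforts"][6].round(3))
E
python3 s.py
```

```text
2.65 [ 0.5965 -0.0395  0.0925] yaw 98.64 F [  7.3 -36.3 -37. ] M [-7.579 -1.811  0.164] w 8.1 q7 1.74 -0.195
```

Call:
drive_tool:
  steps: [0, 0, 0, 0, 0, 0, 0, 0, 0, 0, 0, 0, 0, 0, 0, 0, 0, 0, 0, 0, 0, 0, 0, 0, 0]

```text
clock: 3.07
position: [0.5965, -0.0395, 0.0925]
tool_rot: [-1.571, 0.007, 1.722]
force: [7.7, -36.5, -37.2]
grip_width: 0.0079
```

```bash
python3 s.py
python3 - <<'E'
from h import *
c=cam("wrist"); cv2.imwrite("pics/w2.png",c[0][:,:,::-1])
E
```

```text
3.07 [ 0.5965 -0.0395  0.0925] yaw 98.64 F [  7.7 -36.5 -37.2] M [-7.637 -1.848  0.215] w 7.9 q7 1.74 -0.192
```

View pics/w2.png

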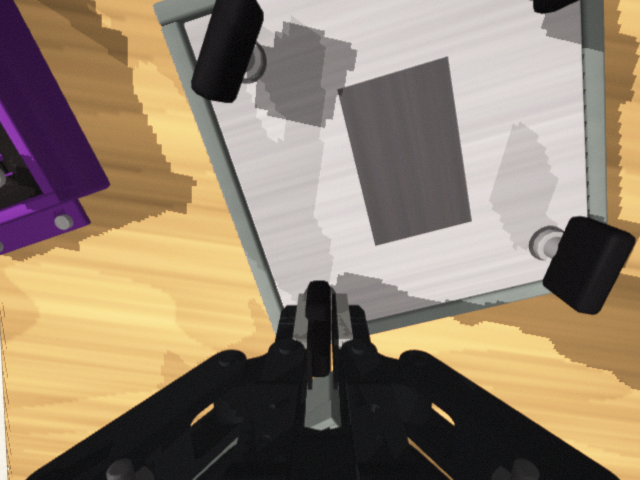

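The picture shows the bar held centrally between the pads at (318,330). Some lateral and vertical preload remains from the row that fell short, so I relax it.

Call:
drive_tool:
  steps: [0, 0, -3.5, -2, 0, 0, 1, -3.5, -2, 0, 0, 0, 0, 0, 0, 0, 0, 0, 0, 0, 0, 0, 0, 0, 0]

```text
clock: 3.53
position: [0.5972, -0.0411, 0.0909]
tool_rot: [-1.571, 0.001, 1.725]
force: [-14.0, -6.2, 17.5]
grip_width: 0.008
```

```bash
python3 s.py
```

```text
3.53 [ 0.5972 -0.0411  0.0909] yaw 98.84 F [-14.   -6.2  17.5] M [-1.675  2.985  0.027] w 8.0 q7 1.75 -0.02
```

Call:
drive_tool:
  steps: [0, -0.6, -1.4, 1, -5.2, 0, 0, 0, -0.27, -5.2, 0, 0, 0, -0.27, -5.2, 0, 0, 0, -0.27, -5.2, 0, 0, 0, -0.27, -5.2]

```text
clock: 3.95
position: [0.5969, -0.0412, 0.09]
tool_rot: [-1.572, -0.001, 1.268]
force: [-6.4, -3.4, -1.8]
grip_width: 0.008
```

```bash
python3 s.py
```

```text
3.95 [ 0.5969 -0.0412  0.09  ] yaw 72.66 F [-6.4 -3.4 -1.8] M [-0.825  1.35   0.287] w 8.0 q7 1.4 2.453
```

Call:
drive_tool:
  steps: [0, 0, 0, -0.27, -5.2, 0, 0, 0, -0.27, -5.2, 0, 0, 0, -0.27, -5.2, 0, 0, 0, -0.27, -5.2, 0, 0, 0, -0.27, -5.2]

```text
clock: 4.37
position: [0.5969, -0.0412, 0.0886]
tool_rot: [-1.571, -0.001, 0.814]
force: [-6.7, -4.2, -0.4]
grip_width: 0.0083
```

```bash
python3 s.py
```

```text
4.37 [ 0.5969 -0.0412  0.0886] yaw 46.66 F [-6.7 -4.2 -0.4] M [-1.151  1.502  0.216] w 8.3 q7 1.06 2.441
```

Call:
drive_tool:
  steps: [50, 0, 0, 0, 0, 50, 0, 0, 0, 0, 50, 0, 0, 10, 0, 50, 0, 0, 25, 0, 50, 0, 0, 20, 0]

```text
clock: 4.78
position: [0.5972, -0.0411, 0.1435]
tool_rot: [-1.571, -0.001, 0.82]
force: [0.1, -0.4, 1.3]
grip_width: 0.0498
```

Call:
drive_tool:
  steps: [50, -28.8, 11, 0, 6.8, 50, -28.8, 11, 0, 6.8, 50, -28.8, 11, 0, 6.8, 50, -28.8, 11, 0, 6.8, 50, -28.8, 11, 0, 6.8]

```text
clock: 5.2
position: [0.4521, 0.0144, 0.1425]
tool_rot: [-1.573, -0.001, 1.42]
force: [0.8, -0.4, -0.4]
grip_width: 0.0503
```

Call:
drive_tool:
  steps: [50, 0, 0, 0, 6.8, 50, 0, 0, 0, 6.8, 50, 0, 0, 0, 6.8, 50, 0, 0, 0, 6.4, 50, 0, 0, 0, 0]

```text
clock: 5.62
position: [0.4536, 0.0138, 0.1424]
tool_rot: [-1.573, 0.0, 1.887]
force: [-0.5, 0.2, 0.3]
grip_width: 0.0502
```

```bash
cat > wv.py <<'E'
# wrist look: wing bars, as dark blobs near predicted places
import sys
from h import *
W={'A':(.5972,-.0412),'B':(.5529,.0595),'C':(.4985,-.0860),'D':(.4528,.0135)}
c=cam(sys.argv[1] if len(sys.argv)>2 else "wrist"); im=c[0]; m=(im.max(2)<38).astype(np.uint8)
n,l,s,ce=cv2.connectedComponentsWithStats(m)
for k in sys.argv[-1]:
    u,v=proj(c,(*W[k],.09)); 
    if not(0<=u<640 and 0<=v<480): print(k,"out");continue
    i=min(range(1,n),key=lambda i:np.hypot(*(ce[i]-(u,v))) if s[i,4]>40 else 1e9)
    p=np.argwhere(l==i)[:,::-1]; w=np.array([ray(c,*q,.09)[:2] for q in p]); C=w.mean(0); V=np.linalg.eigh(np.cov((w-C).T))[1][:,1]
    print(k,"area",s[i,4],"px",ce[i].round(),"pred",round(u),round(v),"xy",C.round(4),"bar",np.degrees(np.arctan(V[1]/V[0])).round(1))
E
python3 s.py; python3 wv.py D; python3 wv.py top ABCD
```

```text
5.62 [0.4536 0.0138 0.1424] yaw 108.1 F [-0.5  0.2  0.3] M [-0.049  0.004  0.   ] w 50.2 q7 1.77 3.301
D area 1100 px [325. 274.] pred 321 276 xy [0.451 0.015] bar 17.9
A area 81 px [341. 210.] pred 341 210 xy [ 0.5989 -0.0412] bar -46.1
B area 77 px [294. 231.] pred 294 232 xy [0.5541 0.0598] bar 0.8
C area 74 px [363. 257.] pred 363 257 xy [ 0.4977 -0.0855] bar -15.7
D area 220 px [352. 275.] pred 316 279 xy [ 0.4601 -0.061 ] bar 8.7
```

Call:
drive_tool:
  steps: [50, -0.6, 0, -26, 0, 50, 0, 0, -26, 0, 50, 0, 0, 0, 0, 0, 0, 0, 0, 0, 0, 0, 0, 0, 0]

```text
clock: 6.13
position: [0.4526, 0.0138, 0.0899]
tool_rot: [-1.571, 0.0, 1.878]
force: [-0.3, 0.6, -0.1]
grip_width: 0.0269
```

Call:
drive_tool:
  steps: [0, 0, 0, 0, 0, 0, 0, 0, 0, 0, 0, 0, 0, 0, 0, 0, 0, 0, 0, 0, 0, 0, 0, 0, 0]

```text
clock: 6.55
position: [0.4528, 0.0144, 0.0903]
tool_rot: [-1.573, -0.0, 1.88]
force: [-3.2, 4.1, 12.7]
grip_width: 0.0083
```

```bash
python3 s.py
```

```text
6.55 [0.4528 0.0144 0.0903] yaw 107.7 F [-3.2  4.1 12.7] M [ 0.898  0.639 -0.06 ] w 8.3 q7 1.77 0.047
```

Call:
drive_tool:
  steps: [0, 0, 0.8, 0.5, -5.2, 0, 0, 0, -0.27, -5.2, 0, 0, 0, -0.27, -5.2, 0, 0, 0, -0.27, -5.2, 0, 0, 0, -0.27, -5.2]

```text
clock: 6.97
position: [0.4527, 0.0141, 0.0892]
tool_rot: [-1.572, -0.0, 1.421]
force: [0.7, -5.9, -1.9]
grip_width: 0.0079
```

Call:
drive_tool:
  steps: [0, 0, 0, -0.27, -5.2, 0, 0, 0, -0.27, -5.2, 0, 0, 0, -0.27, -5.2, 0, 0, 0, -0.27, -5.2, 0, 0, 0, -0.27, -5.2]

```text
clock: 7.38
position: [0.4524, 0.0137, 0.0879]
tool_rot: [-1.572, -0.0, 0.967]
force: [-1.8, -10.0, 0.3]
grip_width: 0.0083
```

```bash
python3 s.py
```

```text
7.38 [0.4524 0.0137 0.0879] yaw 55.38 F [ -1.8 -10.    0.3] M [-2.334  0.342  0.242] w 8.3 q7 1.14 2.174
```

Call:
drive_tool:
  steps: [50, 0, 0, 0, 0, 50, 0, 0, 0, 0, 50, 0, 0, 10, 0, 50, 0, 0, 25, 0, 50, 0, 0, 20, 0]

```text
clock: 7.8
position: [0.4521, 0.0145, 0.1437]
tool_rot: [-1.57, 0.0, 0.973]
force: [0.8, 1.1, 1.1]
grip_width: 0.0499
```

Call:
drive_tool:
  steps: [50, 20.2, 9.2, 0, 7, 50, 20.2, 9.2, 0, 7, 50, 20.2, 9.2, 0, 7, 50, 20.2, 9.2, 0, 7, 50, 20.2, 9.2, 0, 7]

```text
clock: 8.22
position: [0.5543, 0.0611, 0.1434]
tool_rot: [-1.572, -0.0, 1.59]
force: [0.8, -1.0, -0.4]
grip_width: 0.0501
```

```bash
python3 s.py; python3 wv.py B; python3 wv.py top AD
```

```text
8.22 [0.5543 0.0611 0.1434] yaw 91.12 F [ 0.8 -1.  -0.4] M [-0.011  0.05   0.027] w 50.1 q7 1.51 -3.493
B area 1094 px [319. 272.] pred 319 275 xy [0.5516 0.0596] bar -2.2
A area 79 px [341. 210.] pred 341 210 xy [ 0.5987 -0.0409] bar -44.8
D area 74 px [363. 257.] pred 316 279 xy [ 0.4975 -0.0853] bar -16.1
```

Call:
drive_tool:
  steps: [50, -0.8, -1, -26, -1.5, 50, 0, 0, -27, 0, 50, 0, 0, 0, 0, 0, 0, 0, 0, 0, 0, 0, 0, 0, 0]

```text
clock: 8.73
position: [0.5528, 0.0595, 0.0906]
tool_rot: [-1.572, -0.0, 1.557]
force: [0.2, 0.5, 1.0]
grip_width: 0.0267
```

Call:
drive_tool:
  steps: [0, 0, 0, 0, 0, 0, 0, 0, 0, 0, 0, 0, 0, 0, 0, 0, 0, 0, 0, 0, 0, 0, 0, 0, 0]

```text
clock: 9.15
position: [0.5532, 0.0593, 0.0907]
tool_rot: [-1.573, -0.0, 1.556]
force: [-1.8, -2.7, 12.7]
grip_width: 0.0085
```

```bash
python3 s.py
```

```text
9.15 [0.5532 0.0593 0.0907] yaw 89.16 F [-1.8 -2.7 12.7] M [-0.495  0.556 -0.202] w 8.5 q7 1.51 0.254
```

Call:
drive_tool:
  steps: [0, 0, -0.4, 0.5, -5.2, 0, 0, 0, -0.27, -5.2, 0, 0, 0, -0.27, -5.2, 0, 0, 0, -0.27, -5.2, 0, 0, 0, -0.27, -5.2]

```text
clock: 9.57
position: [0.553, 0.0588, 0.0896]
tool_rot: [-1.572, -0.001, 1.099]
force: [-1.0, -4.9, 3.3]
grip_width: 0.0084
```

Call:
drive_tool:
  steps: [0, 0, 0, -0.27, -5.2, 0, 0, 0, -0.27, -5.2, 0, 0, 0, -0.27, -5.2, 0, 0, 0, -0.27, -5.2, 0, 0, 0, -0.27, -5.2]

```text
clock: 9.98
position: [0.5527, 0.0584, 0.0882]
tool_rot: [-1.572, -0.001, 0.645]
force: [-3.3, -7.0, 5.1]
grip_width: 0.0085
```

```bash
python3 s.py
```

```text
9.98 [0.5527 0.0584 0.0882] yaw 36.93 F [-3.3 -7.   5.1] M [-1.543  0.493  0.21 ] w 8.5 q7 0.84 2.397
```

Call:
drive_tool:
  steps: [50, 0, 0, 0, 0, 50, 0, 0, 0, 0, 50, 0, 0, 10, 0, 50, 0, 0, 25, 0, 50, 0, 0, 20, 0]

```text
clock: 10.4
position: [0.5524, 0.0591, 0.1438]
tool_rot: [-1.571, -0.0, 0.651]
force: [0.6, 1.0, 0.4]
grip_width: 0.0499
```

Call:
drive_tool:
  steps: [50, -11, -29, 0, 7, 50, -11, -29, 0, 7, 50, -11, -29, 0, 7, 50, -11, -29, 0, 7, 50, -11, -29, 0, 7]

```text
clock: 10.82
position: [0.4971, -0.0869, 0.1432]
tool_rot: [-1.572, -0.0, 1.269]
force: [0.0, -0.5, -0.5]
grip_width: 0.0502
```

```bash
python3 s.py; python3 wv.py C; python3 wv.py top ABD
```

```text
10.82 [ 0.4971 -0.0869  0.1432] yaw 72.69 F [ 0.  -0.5 -0.5] M [-0.039 -0.081  0.054] w 50.2 q7 1.55 -6.141
C area 1074 px [323. 275.] pred 325 279 xy [ 0.4961 -0.0862] bar -16.3
A area 79 px [341. 210.] pred 341 210 xy [ 0.5987 -0.0409] bar -44.8
B area 77 px [294. 232.] pred 294 232 xy [0.553  0.0606] bar -56.5
D area 66 px [316. 279.] pred 316 279 xy [0.4527 0.0152] bar -32.6
```

Call:
drive_tool:
  steps: [50, 1, 0.7, -26, 1, 50, 0, 0, -27, 0, 50, 0, 0, 0, 0, 0, 0, 0, 0, 0, 0, 0, 0, 0, 0]

```text
clock: 11.33
position: [0.499, -0.0851, 0.0904]
tool_rot: [-1.572, -0.0, 1.278]
force: [0.1, 0.4, 1.1]
grip_width: 0.027
```

Call:
drive_tool:
  steps: [0, 0, 0, 0, 0, 0, 0, 0, 0, 0, 0, 0, 0, 0, 0, 0, 0, 0, 0, 0, 0, 0, 0, 0, 0]

```text
clock: 11.75
position: [0.4988, -0.0864, 0.0907]
tool_rot: [-1.573, 0.001, 1.277]
force: [-4.6, -8.5, 12.3]
grip_width: 0.0084
```

```bash
python3 s.py
```

```text
11.75 [ 0.4988 -0.0864  0.0907] yaw 73.16 F [-4.6 -8.5 12.3] M [-1.811  0.969  0.16 ] w 8.4 q7 1.59 -0.208
```

Call:
drive_tool:
  steps: [0, 0, -1.5, 0.5, -5.2, 0, 0, 0, -0.27, -5.2, 0, 0, 0, -0.27, -5.2, 0, 0, 0, -0.27, -5.2, 0, 0, 0, -0.27, -5.2]

```text
clock: 12.17
position: [0.4984, -0.0874, 0.0896]
tool_rot: [-1.572, -0.0, 0.819]
force: [-5.1, -8.0, 0.8]
grip_width: 0.0085
```

Call:
drive_tool:
  steps: [0, 0, 0, -0.27, -5.2, 0, 0, 0, -0.27, -5.2, 0, 0, 0, -0.27, -5.2, 0, 0, 0, -0.27, -5.2, 0, 0, 0, -0.27, -5.2]

```text
clock: 12.58
position: [0.4977, -0.088, 0.0882]
tool_rot: [-1.572, 0.0, 0.365]
force: [-9.0, -10.6, 4.5]
grip_width: 0.0083
```

```bash
python3 s.py
```

```text
12.58 [ 0.4977 -0.088   0.0882] yaw 20.9 F [ -9.  -10.6   4.5] M [-2.601  2.04   0.236] w 8.3 q7 0.94 2.305
```

Call:
drive_tool:
  steps: [50, 0, 0, 0, 0, 50, 0, 0, 0, 0, 50, 0, 0, 10, 0, 50, 0, 0, 25, 0, 50, 0, 0, 20, 0]

```text
clock: 13.0
position: [0.4984, -0.0866, 0.144]
tool_rot: [-1.571, -0.0, 0.371]
force: [-0.1, 0.4, 0.2]
grip_width: 0.0503
```

Call:
drive_tool:
  steps: [50, 19.8, 9, 0, 4.8, 50, 19.8, 9, 0, 4.8, 50, 19.8, 9, 0, 4.8, 50, 19.8, 9, 0, 4.8, 50, 19.8, 9, 0, 4.8]

```text
clock: 13.42
position: [0.5986, -0.0408, 0.1437]
tool_rot: [-1.572, -0.001, 0.794]
force: [-0.2, 0.3, 0.2]
grip_width: 0.0502
```

```bash
python3 s.py; python3 wv.py A; python3 wv.py top BCD
```

```text
13.42 [ 0.5986 -0.0408  0.1437] yaw 45.51 F [-0.2  0.3  0.2] M [-0.03   0.036  0.004] w 50.2 q7 1.1 -1.883
A area 965 px [320. 272.] pred 321 275 xy [ 0.5952 -0.0405] bar -43.2
B area 749 px [317. 279.] pred 294 232 xy [0.4532 0.0124] bar 71.8
C area 749 px [317. 279.] pred 363 257 xy [0.4532 0.0124] bar 71.8
D area 749 px [317. 279.] pred 316 279 xy [0.4532 0.0124] bar 71.8
```

Call:
drive_tool:
  steps: [50, -1.2, -0.2, -28, 1.2, 50, 0, 0, -28, 0, 50, 0, 0, 0, 0, 0, 0, 0, 0, 0, 0, 0, 0, 0, 0]

```text
clock: 13.93
position: [0.5968, -0.0421, 0.0879]
tool_rot: [-1.572, -0.001, 0.81]
force: [0.3, -0.3, -0.3]
grip_width: 0.0266
```

Call:
drive_tool:
  steps: [0, 0, 0, 0, 0, 0, 0, 0, 0, 0, 0, 0, 0, 0, 0, 0, 0, 0, 0, 0, 0, 0, 0, 0, 0]

```text
clock: 14.35
position: [0.5973, -0.0417, 0.088]
tool_rot: [-1.573, -0.002, 0.81]
force: [-1.0, 1.9, 11.9]
grip_width: 0.0085
```

```bash
python3 s.py
```

```text
14.35 [ 0.5973 -0.0417  0.088 ] yaw 46.43 F [-1.   1.9 11.9] M [0.184 0.35  0.225] w 8.5 q7 1.15 -0.179
```

Call:
drive_tool:
  steps: [0, 0, 0, 0.5, -2, 0, 0, 0, -0.1, -2, 0, 0, 0, -0.1, -2, 0, 0, 0, -0.1, -2, 0, 0, 0, -0.1, -2]

```text
clock: 14.77
position: [0.5971, -0.0417, 0.0877]
tool_rot: [-1.572, -0.002, 0.634]
force: [1.2, 0.0, 3.3]
grip_width: 0.0084
```

```bash
python3 s.py
```

```text
14.77 [ 0.5971 -0.0417  0.0877] yaw 36.33 F [1.2 0.  3.3] M [-0.061 -0.137  0.241] w 8.4 q7 1.02 0.798
```

Call:
drive_tool:
  steps: [0, 0, 0, -0.1, -2, 0, 0, 0, -0.1, -2, 0, 0, 0, -0.1, -2, 0, 0, 0, -0.1, -2, 0, 0, 0, -0.1, -2]

```text
clock: 15.18
position: [0.597, -0.0418, 0.0872]
tool_rot: [-1.572, -0.002, 0.46]
force: [0.6, -0.6, 3.6]
grip_width: 0.0082
```

```bash
python3 s.py
```

```text
15.18 [ 0.597  -0.0418  0.0872] yaw 26.33 F [ 0.6 -0.6  3.6] M [-0.18  -0.059  0.223] w 8.2 q7 0.89 0.799
```

Call:
drive_tool:
  steps: [0, 0, 0, -0.1, -2, 0, 0, 0, -0.1, -2, 0, 0, 0, -0.1, -2, 0, 0, 0, -0.1, -2, 0, 0, 0, -0.1, -2]

```text
clock: 15.6
position: [0.597, -0.0418, 0.0867]
tool_rot: [-1.571, -0.002, 0.285]
force: [-0.8, -1.0, 4.4]
grip_width: 0.0082
```

```bash
python3 s.py
```

```text
15.6 [ 0.597  -0.0418  0.0867] yaw 16.33 F [-0.8 -1.   4.4] M [-0.185  0.089  0.248] w 8.2 q7 0.75 0.803
```

Call:
drive_tool:
  steps: [0, 0, 0, -0.1, -2, 0, 0, 0, -0.1, -2, 0, 0, 0, -0.1, -2, 0, 0, 0, -0.1, -2, 0, 0, 0, -0.1, -2]

```text
clock: 16.02
position: [0.5969, -0.0418, 0.0863]
tool_rot: [-1.571, -0.002, 0.11]
force: [-1.2, -0.4, 7.6]
grip_width: 0.0083
```

```bash
python3 s.py
```

```text
16.02 [ 0.5969 -0.0418  0.0863] yaw 6.33 F [-1.2 -0.4  7.6] M [-0.166  0.414  0.269] w 8.3 q7 0.62 0.773
```

Call:
drive_tool:
  steps: [0, 0, 0, -0.1, -1.4, 0, 0, 0, -0.1, -1.4, 0, 0, 0, -0.1, -1.4, 0, 0, 0, -0.1, -1.4, 0, 0, 0, -0.1, -1.4]

```text
clock: 16.43
position: [0.5968, -0.0418, 0.086]
tool_rot: [-1.57, -0.002, -0.011]
force: [-2.6, 0.4, 13.5]
grip_width: 0.008
```

```bash
python3 s.py
```

```text
16.43 [ 0.5968 -0.0418  0.086 ] yaw -0.64 F [-2.6  0.4 13.5] M [-0.084  0.849  0.32 ] w 8.0 q7 0.53 0.432
```

Call:
drive_tool:
  steps: [0, 0, 0, -0.1, -1, 0, 0, 0, -0.1, -1, 0, 0, 0, -0.1, -1, 0, 0, 0, -0.1, -1, 0, 0, 0, -0.1, -1]

```text
clock: 16.85
position: [0.5968, -0.0419, 0.0857]
tool_rot: [-1.57, -0.002, -0.098]
force: [-6.7, 0.4, 19.0]
grip_width: 0.0081
```

```bash
python3 s.py
```

```text
16.85 [ 0.5968 -0.0419  0.0857] yaw -5.63 F [-6.7  0.4 19. ] M [0.036 1.358 0.338] w 8.1 q7 0.46 0.205
```

Call:
drive_tool:
  steps: [0, 0, 0, 0.5, -0.6, 0, 0, 0, 0.4, -0.6, 0, 0, 0, 0, -0.6, 0, 0, 0, 0, -0.6, 0, 0, 0, 0, -0.6]

```text
clock: 17.27
position: [0.5967, -0.0418, 0.0857]
tool_rot: [-1.57, -0.001, -0.15]
force: [-2.7, -0.7, 11.1]
grip_width: 0.0079
```

```bash
python3 s.py
```

```text
17.27 [ 0.5967 -0.0418  0.0857] yaw -8.62 F [-2.7 -0.7 11.1] M [-0.066  0.576  0.362] w 7.9 q7 0.42 -0.031
```

Call:
drive_tool:
  steps: [50, 0, 0, 0, 0, 50, 0, 0, 0, 0, 50, 0, 0, 10, 0, 50, 0, 0, 25, 3, 50, 0, 0, 20, 7]

```text
clock: 17.68
position: [0.596, -0.0419, 0.1409]
tool_rot: [-1.572, 0.001, 0.025]
force: [0.5, 1.1, 0.5]
grip_width: 0.0499
```

Call:
drive_tool:
  steps: [50, -28.8, 11, 0, 7, 50, -28.8, 11, 0, 7, 50, -28.8, 11, 0, 7, 50, -28.8, 11, 0, 7, 50, -28.8, 11, 0, 7]

```text
clock: 18.1
position: [0.4509, 0.0136, 0.1403]
tool_rot: [-1.571, -0.001, 0.642]
force: [0.3, 0.0, 1.0]
grip_width: 0.0499
```

Call:
drive_tool:
  steps: [50, 0, 0, 0, 7, 50, 0, 0, 0, 7, 50, 0, 0, 0, 4, 50, 0, 0, 0, 0, 50, 0, 0, 0, 0]

```text
clock: 18.52
position: [0.4524, 0.0131, 0.1401]
tool_rot: [-1.571, -0.001, 0.946]
force: [0.0, 0.1, 0.0]
grip_width: 0.0502
```

```bash
python3 s.py; python3 wv.py D; python3 wv.py top ABC
```

```text
18.52 [0.4524 0.0131 0.1401] yaw 54.23 F [0.  0.1 0. ] M [0.04  0.006 0.001] w 50.2 q7 1.14 0.806
D area 1098 px [323. 274.] pred 324 279 xy [0.45   0.0146] bar -34.5
A area 86 px [341. 210.] pred 341 210 xy [ 0.5976 -0.0398] bar 83.3
B area 84 px [293. 232.] pred 294 232 xy [0.5532 0.062 ] bar -64.4
C area 75 px [363. 257.] pred 363 257 xy [ 0.4982 -0.0863] bar -70.8
```

Call:
drive_tool:
  steps: [50, 0, 0.8, -26, 1.2, 50, 0, 0, -26.5, 0, 50, 0, 0, 0, 0, 0, 0, 0, 0, 0, 0, 0, 0, 0, 0]

```text
clock: 19.03
position: [0.4525, 0.0137, 0.088]
tool_rot: [-1.571, 0.0, 0.969]
force: [-0.4, -0.8, -0.0]
grip_width: 0.0268
```

Call:
drive_tool:
  steps: [0, 0, 0, 0, 0, 0, 0, 0, 0, 0, 0, 0, 0, 0, 0, 0, 0, 0, 0, 0, 0, 0, 0, 0, 0]

```text
clock: 19.45
position: [0.4526, 0.0137, 0.0883]
tool_rot: [-1.572, -0.001, 0.97]
force: [-2.9, -3.3, 13.2]
grip_width: 0.0082
```

Call:
drive_tool:
  steps: [0, 0, 0, 0.6, -3, 0, 0, 0, -0.15, -3, 0, 0, 0, -0.15, -3, 0, 0, 0, -0.15, -3, 0, 0, 0, -0.15, -3]

```text
clock: 19.87
position: [0.4524, 0.0135, 0.0879]
tool_rot: [-1.572, -0.001, 0.706]
force: [-0.9, -6.6, -2.5]
grip_width: 0.0078
```

```bash
python3 s.py
```

```text
19.87 [0.4524 0.0135 0.0879] yaw 40.44 F [-0.9 -6.6 -2.5] M [-1.232  0.173  0.292] w 7.8 q7 1.04 1.142
```

Call:
drive_tool:
  steps: [0, 0, 0, -0.1, -2, 0, 0, 0, -0.1, -2, 0, 0, 0, -0.1, -2, 0, 0, 0, -0.1, -2, 0, 0, 0, -0.1, -2]

```text
clock: 20.28
position: [0.4522, 0.0134, 0.0874]
tool_rot: [-1.572, -0.0, 0.532]
force: [-1.9, -6.1, -1.4]
grip_width: 0.0081
```

```bash
python3 s.py
```

```text
20.28 [0.4522 0.0134 0.0874] yaw 30.48 F [-1.9 -6.1 -1.4] M [-1.535  0.443  0.266] w 8.1 q7 0.92 0.667
```

Call:
drive_tool:
  steps: [0, 0, 0, -0.1, -2, 0, 0, 0, -0.1, -2, 0, 0, 0, -0.1, -2, 0, 0, 0, -0.1, -2, 0, 0, 0, -0.1, -2]

```text
clock: 20.7
position: [0.4521, 0.0133, 0.087]
tool_rot: [-1.571, -0.0, 0.357]
force: [-4.0, -7.6, 6.4]
grip_width: 0.0082
```

```bash
python3 s.py
```

```text
20.7 [0.4521 0.0133 0.087 ] yaw 20.47 F [-4.  -7.6  6.4] M [-1.692  0.947  0.368] w 8.2 q7 0.8 0.624
```

Call:
drive_tool:
  steps: [0, 0, 0, -0.1, -1.4, 0, 0, 0, -0.1, -1.4, 0, 0, 0, -0.1, -1.4, 0, 0, 0, 0, -1.4, 0, 0, 0, 0, -1.4]

```text
clock: 21.12
position: [0.452, 0.0133, 0.0868]
tool_rot: [-1.571, -0.0, 0.236]
force: [-5.6, -7.8, 9.1]
grip_width: 0.0085
```

```bash
python3 s.py
```

```text
21.12 [0.452  0.0133 0.0868] yaw 13.5 F [-5.6 -7.8  9.1] M [-1.804  1.261  0.311] w 8.5 q7 0.72 0.307
```

Call:
drive_tool:
  steps: [0, 0, 0, -0.1, -1.4, 0, 0, 0, -0.1, -1.4, 0, 0, 0, -0.1, -1.4, 0, 0, 0, 0, -1.4, 0, 0, 0, 0, -1.4]

```text
clock: 21.53
position: [0.4518, 0.0133, 0.0866]
tool_rot: [-1.571, -0.0, 0.113]
force: [-8.0, -7.9, 12.9]
grip_width: 0.0082
```

```bash
python3 s.py
```

```text
21.53 [0.4518 0.0133 0.0866] yaw 6.5 F [-8.  -7.9 12.9] M [-1.857  1.61   0.437] w 8.2 q7 0.63 0.274
```

Call:
drive_tool:
  steps: [0, 0, 0, 0.1, -0.2, 0, 0, 0, 0.1, -0.2, 0, 0, 0, 0, -0.1, 0, 0, 0, 0, -0.1, 0, 0, 0, 0, -0.1]

```text
clock: 21.95
position: [0.4519, 0.0132, 0.0866]
tool_rot: [-1.571, -0.0, 0.102]
force: [-5.9, -8.4, 8.2]
grip_width: 0.0084
```

```bash
python3 s.py; python3 -c "
from h import *
for i in range(6):
    c=cam('top'); print(monitor.observe()['moment'][2].round(3),end=' ')"
```

```text
21.95 [0.4519 0.0132 0.0866] yaw 5.86 F [-5.9 -8.4  8.2] M [-1.816  1.37   0.42 ] w 8.4 q7 0.63 -0.371
0.419 0.408 0.4 0.426 0.404 0.381
```

Call:
drive_tool:
  steps: [50, 0, 0, 0, 0, 50, 0, 0, 0, 0, 50, 0, 0, 10, 0, 50, 0, 0, 25, 0, 50, 0, 0, 20, 0]

```text
clock: 22.67
position: [0.4522, 0.014, 0.142]
tool_rot: [-1.571, 0.0, 0.102]
force: [-0.9, 0.4, 0.3]
grip_width: 0.0497
```

Call:
drive_tool:
  steps: [50, 20.1, 9.2, 0, 6.2, 50, 20.1, 9.2, 0, 6.2, 50, 20.1, 9.2, 0, 6.2, 50, 20.1, 9.2, 0, 6.2, 50, 20.1, 9.2, 0, 6.2]

```text
clock: 23.08
position: [0.5538, 0.061, 0.1414]
tool_rot: [-1.571, -0.001, 0.65]
force: [-0.2, -0.7, -0.1]
grip_width: 0.0502
```

```bash
python3 s.py; python3 wv.py B; python3 wv.py top D
```

```text
23.08 [0.5538 0.061  0.1414] yaw 37.22 F [-0.2 -0.7 -0.1] M [-0.009  0.003  0.005] w 50.2 q7 0.86 -2.747
B area 1058 px [317. 276.] pred 321 279 xy [0.5504 0.0597] bar -53.2
D area 70 px [315. 279.] pred 316 279 xy [0.4529 0.0155] bar -83.5
```

Call:
drive_tool:
  steps: [50, -0.9, -1.3, -27, 0, 50, 0, 0, -27, 0, 50, 0, 0, 0, 0, 0, 0, 0, 0, 0, 0, 0, 0, 0, 0]

```text
clock: 23.6
position: [0.5523, 0.0586, 0.0881]
tool_rot: [-1.571, -0.001, 0.643]
force: [-0.1, -0.5, 0.1]
grip_width: 0.0265
```

Call:
drive_tool:
  steps: [0, 0, 0, 0, 0, 0, 0, 0, 0, 0, 0, 0, 0, 0, 0, 0, 0, 0, 0, 0, 0, 0, 0, 0, 0]

```text
clock: 24.02
position: [0.5524, 0.0587, 0.0882]
tool_rot: [-1.571, -0.002, 0.644]
force: [-2.3, -1.3, 11.4]
grip_width: 0.0082
```

Call:
drive_tool:
  steps: [0, 0, 0, 0.6, -3, 0, 0, 0, -0.15, -3, 0, 0, 0, -0.15, -3, 0, 0, 0, -0.15, -3, 0, 0, 0, -0.15, -3]

```text
clock: 24.43
position: [0.5522, 0.0587, 0.0877]
tool_rot: [-1.571, -0.001, 0.38]
force: [-1.0, -2.6, 0.5]
grip_width: 0.0081
```

```bash
python3 s.py
```

```text
24.43 [0.5522 0.0587 0.0877] yaw 21.77 F [-1.  -2.6  0.5] M [-0.452  0.169  0.215] w 8.1 q7 0.71 1.306
```

Call:
drive_tool:
  steps: [0, 0, 0, -0.1, -2, 0, 0, 0, -0.1, -2, 0, 0, 0, -0.1, -2, 0, 0, 0, -0.1, -2, 0, 0, 0, -0.1, -2]

```text
clock: 24.85
position: [0.5521, 0.0586, 0.0872]
tool_rot: [-1.571, -0.001, 0.206]
force: [-0.9, -1.9, 1.3]
grip_width: 0.0081
```

```bash
python3 s.py
```

```text
24.85 [0.5521 0.0586 0.0872] yaw 11.82 F [-0.9 -1.9  1.3] M [-0.515  0.254  0.212] w 8.1 q7 0.58 0.799
```

Call:
drive_tool:
  steps: [0, 0, 0, -0.1, -2, 0, 0, 0, -0.1, -2, 0, 0, 0, -0.1, -2, 0, 0, 0, -0.1, -2, 0, 0, 0, -0.1, -2]

```text
clock: 25.27
position: [0.552, 0.0586, 0.0867]
tool_rot: [-1.571, -0.001, 0.032]
force: [-2.2, -2.5, 3.0]
grip_width: 0.0082
```

```bash
python3 s.py
```

```text
25.27 [0.552  0.0586 0.0867] yaw 1.82 F [-2.2 -2.5  3. ] M [-0.587  0.426  0.257] w 8.2 q7 0.45 0.803
```

Call:
drive_tool:
  steps: [0, 0, 0, -0.1, -2, 0, 0, 0, -0.1, -2, 0, 0, 0, -0.1, -2, 0, 0, 0, 0, -2, 0, 0, 0, 0, -2]

```text
clock: 25.68
position: [0.5519, 0.0586, 0.0864]
tool_rot: [-1.57, -0.001, -0.143]
force: [-2.5, -2.9, 1.3]
grip_width: 0.0082
```

```bash
python3 s.py;python3 -c "
from h import *
for i in range(4):
    c=cam('top'); print(monitor.observe()['moment'][2].round(3),end=' ')"
```

```text
25.68 [0.5519 0.0586 0.0864] yaw -8.18 F [-2.5 -2.9  1.3] M [-0.731  0.571  0.31 ] w 8.2 q7 0.32 0.766
0.168 0.125 0.069 0.065
```

Call:
drive_tool:
  steps: [0, 0, 0, 0, -1.2, 0, 0, 0, 0, -1.2, 0, 0, 0, -0.1, -1.2, 0, 0, 0, 0, -1.2, 0, 0, 0, 0, -1.2]

```text
clock: 26.3
position: [0.5518, 0.0586, 0.0862]
tool_rot: [-1.57, -0.0, -0.246]
force: [-4.1, -2.8, 6.7]
grip_width: 0.008
```

```bash
python3 s.py
```

```text
26.3 [0.5518 0.0586 0.0862] yaw -14.07 F [-4.1 -2.8  6.7] M [-0.693  0.804  0.264] w 8.0 q7 0.24 0.322
```

Call:
drive_tool:
  steps: [0, 0, 0, 0, -0.3, 0, 0, 0, 0, -0.2, 0, 0, 0, 0, -0.2, 0, 0, 0, 0, -0.2, 0, 0, 0, 0, -0.2]

```text
clock: 26.72
position: [0.5518, 0.0586, 0.0861]
tool_rot: [-1.57, -0.0, -0.264]
force: [-3.5, -3.3, 5.9]
grip_width: 0.0081
```

```bash
python3 s.py
```

```text
26.72 [0.5518 0.0586 0.0861] yaw -15.13 F [-3.5 -3.3  5.9] M [-0.652  0.815  0.353] w 8.1 q7 0.23 -0.219
```

Call:
drive_tool:
  steps: [50, 0, 0, 0, 0, 50, 0, 0, 0, 0, 50, 0, 0, 10, 0, 50, 0, 0, 25, 0, 50, 0, 0, 20, 0]

```text
clock: 27.13
position: [0.5518, 0.0585, 0.1419]
tool_rot: [-1.571, 0.0, -0.265]
force: [0.6, 0.9, 1.6]
grip_width: 0.0503
```

Call:
drive_tool:
  steps: [50, -10.7, -29.1, 0, 7, 50, -10.7, -29.1, 0, 7, 50, -10.7, -29.1, 0, 7, 50, -10.7, -29.1, 0, 7, 50, -10.7, -29.1, 0, 7]

```text
clock: 27.55
position: [0.4979, -0.0879, 0.1412]
tool_rot: [-1.571, -0.001, 0.353]
force: [-0.1, 0.1, -1.2]
grip_width: 0.05
```

```bash
python3 s.py; python3 wv.py C; python3 wv.py top ABD
```

```text
27.55 [ 0.4979 -0.0879  0.1412] yaw 20.2 F [-0.1  0.1 -1.2] M [-0.047 -0.029  0.021] w 50.0 q7 0.92 -5.96
C area 1038 px [321. 271.] pred 326 275 xy [ 0.4949 -0.0853] bar -68.8
A area 83 px [341. 210.] pred 341 210 xy [ 0.5975 -0.0401] bar 84.2
B area 80 px [294. 232.] pred 294 232 xy [0.5531 0.0602] bar 75.5
D area 71 px [316. 279.] pred 316 279 xy [0.4529 0.0154] bar -83.0
```

Call:
drive_tool:
  steps: [50, 0, 1, -27, 1.2, 50, 0, 0, -27, 0, 50, 0, 0, 0, 0, 0, 0, 0, 0, 0, 0, 0, 0, 0, 0]

```text
clock: 28.07
position: [0.4989, -0.0859, 0.0876]
tool_rot: [-1.571, -0.001, 0.366]
force: [0.5, 0.0, 0.6]
grip_width: 0.0266
```

Call:
drive_tool:
  steps: [0, 0, 0, 0, 0, 0, 0, 0, 0, 0, 0, 0, 0, 0, 0, 0, 0, 0, 0, 0, 0, 0, 0, 0, 0]

```text
clock: 28.48
position: [0.4972, -0.0865, 0.0877]
tool_rot: [-1.57, 0.001, 0.366]
force: [-13.9, -4.3, 21.0]
grip_width: 0.0084
```

Call:
drive_tool:
  steps: [0, 0, 0, 0.6, -3, 0, 0, 0, -0.15, -3, 0, 0, 0, -0.15, -3, 0, 0, 0, -0.15, -3, 0, 0, 0, -0.15, -3]

```text
clock: 28.9
position: [0.497, -0.0866, 0.0873]
tool_rot: [-1.571, 0.001, 0.101]
force: [-11.6, -5.8, 6.8]
grip_width: 0.0084
```

```bash
python3 s.py
```

```text
28.9 [ 0.497  -0.0866  0.0873] yaw 5.81 F [-11.6  -5.8   6.8] M [-1.423  2.58   0.205] w 8.4 q7 0.8 1.281
```

Call:
drive_tool:
  steps: [0, 0, 0, -0.1, -2, 0, 0, 0, -0.1, -2, 0, 0, 0, -0.1, -2, 0, 0, 0, -0.1, -2, 0, 0, 0, -0.1, -2]

```text
clock: 29.32
position: [0.4969, -0.0866, 0.0868]
tool_rot: [-1.571, 0.002, -0.072]
force: [-12.5, -7.2, 8.7]
grip_width: 0.0081
```

```bash
python3 s.py
```

```text
29.32 [ 0.4969 -0.0866  0.0868] yaw -4.13 F [-12.5  -7.2   8.7] M [-1.452  2.76   0.268] w 8.1 q7 0.67 0.779
```

Call:
drive_tool:
  steps: [0, 0, 0, -0.1, -2, 0, 0, 0, -0.1, -2, 0, 0, 0, -0.1, -2, 0, 0, 0, -0.1, -2, 0, 0, 0, -0.1, -2]

```text
clock: 29.73
position: [0.4969, -0.0866, 0.0864]
tool_rot: [-1.571, 0.001, -0.247]
force: [-14.4, -5.9, 13.2]
grip_width: 0.0084
```

```bash
python3 s.py
```

```text
29.73 [ 0.4969 -0.0866  0.0864] yaw -14.14 F [-14.4  -5.9  13.2] M [-1.474  3.188  0.276] w 8.4 q7 0.54 0.735
```

Call:
drive_tool:
  steps: [0, -0.8, 0, 0.3, -2, 0, -0.8, 0, 0, -2, 0, 0, 0, 0, -2, 0, 0, 0, -0.1, -2, 0, 0, 0, -0.1, -2]

```text
clock: 30.15
position: [0.4965, -0.0866, 0.0864]
tool_rot: [-1.572, -0.001, -0.421]
force: [-4.6, -7.3, -1.1]
grip_width: 0.0084
```

```bash
python3 s.py
```

```text
30.15 [ 0.4965 -0.0866  0.0864] yaw -24.11 F [-4.6 -7.3 -1.1] M [-1.719  0.936  0.382] w 8.4 q7 0.41 0.67
```

Call:
drive_tool:
  steps: [0, 0, 0, 0, -1, 0, 0, 0, 0, -0.4, 0, 0, 0, 0, -0.3, 0, 0, 0, 0, -0.2, 0, 0, 0, 0, -0.2]

```text
clock: 30.57
position: [0.4965, -0.0866, 0.0863]
tool_rot: [-1.572, -0.001, -0.456]
force: [-3.8, -8.2, -2.9]
grip_width: 0.0085
```

```bash
python3 s.py
```

```text
30.57 [ 0.4965 -0.0866  0.0863] yaw -26.11 F [-3.8 -8.2 -2.9] M [-1.717  0.885  0.391] w 8.5 q7 0.38 -0.295
```

Call:
drive_tool:
  steps: [50, 0, 0, 0, 0, 50, 0, 0, 0, 0, 50, 0, 0, 10, 0, 50, 0, 0, 25, 0, 50, 0, 0, 20, 0]

```text
clock: 30.98
position: [0.4966, -0.0859, 0.1423]
tool_rot: [-1.571, 0.0, -0.456]
force: [0.0, -0.5, 0.5]
grip_width: 0.0501
```

Call:
drive_tool:
  steps: [50, 20, 9, 0, 3.4, 50, 20, 9, 0, 3.4, 50, 20, 9, 0, 3.4, 50, 20, 9, 0, 3.4, 50, 20, 9, 0, 3.4]

```text
clock: 31.4
position: [0.5978, -0.04, 0.1418]
tool_rot: [-1.571, -0.001, -0.156]
force: [-0.1, -0.0, -0.4]
grip_width: 0.0499
```

```bash
python3 s.py; python3 wv.py A; python3 wv.py top BCD
```

```text
31.4 [ 0.5978 -0.04    0.1418] yaw -8.91 F [-0.1 -0.  -0.4] M [-0.02   0.017 -0.039] w 49.9 q7 0.4 -0.845
A area 1009 px [320. 275.] pred 324 278 xy [ 0.5957 -0.0394] bar 82.0
B area 804 px [284. 279.] pred 294 232 xy [0.4535 0.0812] bar 56.7
C area 76 px [363. 257.] pred 363 257 xy [ 0.4978 -0.0852] bar 67.1
D area 804 px [284. 279.] pred 316 279 xy [0.4535 0.0812] bar 56.7
```

Call:
drive_tool:
  steps: [50, -0.7, -1.3, -28, 0, 50, 0, 0, -27, 0, 50, 0, 0, 0, 0, 0, 0, 0, 0, 0, 0, 0, 0, 0, 0]

```text
clock: 31.92
position: [0.5965, -0.0424, 0.0872]
tool_rot: [-1.571, -0.001, -0.159]
force: [-0.6, -0.2, 0.8]
grip_width: 0.0265
```

Call:
drive_tool:
  steps: [0, 0, 0, 0, 0, 0, 0, 0, 0, 0, 0, 0, 0, 0, 0, 0, 0, 0, 0.5, 0, 0, 0, 0, 0, 0]

```text
clock: 32.33
position: [0.5967, -0.0422, 0.0873]
tool_rot: [-1.571, -0.002, -0.158]
force: [-0.6, 0.0, 10.5]
grip_width: 0.0082
```

```bash
python3 s.py
```

```text
32.33 [ 0.5967 -0.0422  0.0873] yaw -9.07 F [-0.6  0.  10.5] M [-0.053  0.317  0.388] w 8.2 q7 0.45 -0.407
```

Call:
drive_tool:
  steps: [0, 0, 0, 0, -0.3, 0, 0, 0, 0, -0.3, 0, 0, 0, 0, -0.3, 0, 0, 0, 0, -0.3, 0, 0, 0, 0, -0.3]

```text
clock: 32.75
position: [0.5967, -0.0422, 0.0872]
tool_rot: [-1.57, -0.002, -0.185]
force: [-1.2, 0.3, 10.6]
grip_width: 0.0085
```

```bash
python3 s.py
```

```text
32.75 [ 0.5967 -0.0422  0.0872] yaw -10.59 F [-1.2  0.3 10.6] M [0.031 0.324 0.405] w 8.5 q7 0.43 -0.264
```

Call:
drive_tool:
  steps: [50, 0, 0, 0, 0, 50, 0, 0, 0, 0, 60, 0, 0, 10, 0, 60, 0, 0, 25, 0, 60, 0, 0, 35, 0]

```text
clock: 33.17
position: [0.5948, -0.0421, 0.1557]
tool_rot: [-1.572, 0.003, -0.185]
force: [0.4, 1.0, 0.9]
grip_width: 0.06
```

Call:
drive_tool:
  steps: [60, 0, 0, 40, 0, 60, -20, 0, 30, 0, 60, -20, 0, 20, 0, 60, 0, 0, 0, 0, 60, 0, 0, 0, 0]

```text
clock: 33.58
position: [0.5559, -0.0418, 0.2475]
tool_rot: [-1.569, -0.002, -0.185]
force: [0.7, 0.9, -0.4]
grip_width: 0.0601
```

```bash
python3 s.py; python3 wv.py ABCD; python3 -c "
from h import *
c=cam('wrist'); cv2.imwrite('pics/w3.png',c[0][:,:,::-1])"
```

```text
33.58 [ 0.5559 -0.0418  0.2475] yaw -10.59 F [ 0.7  0.9 -0.4] M [ 0.012  0.028 -0.05 ] w 60.1 q7 0.3 -0.183
A area 512 px [369. 213.] pred 372 214 xy [ 0.5952 -0.0401] bar 83.6
B area 601 px [292.  97.] pred 295 98 xy [0.5507 0.0602] bar 76.6
C area 389 px [266. 279.] pred 269 281 xy [ 0.4961 -0.0837] bar 63.5
D area 814 px [184. 180.] pred 187 182 xy [0.4511 0.0148] bar -85.3
```

View pics/w3.png

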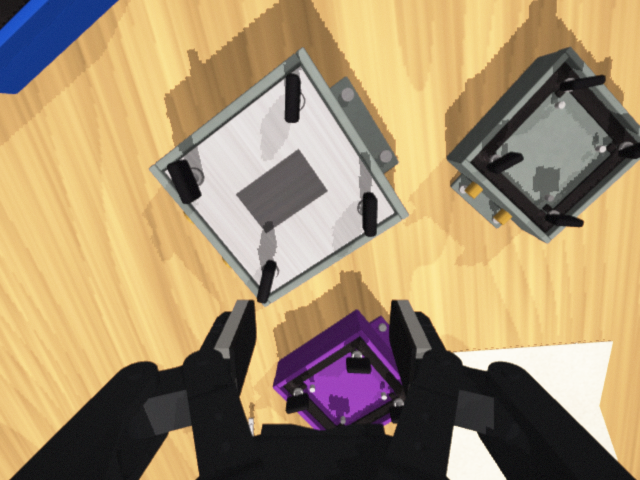

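The picture shows the cover flat inside the rim and all four wings turned, at (369,213), (292,97), (266,279) and (184,180). The gripper is clear and empty, so I hand in.

```bash
python3 -c "
from workcell import workorder
print(workorder.job_done())"
```

```text
the job is handed in; nothing more can be done
None
```

I tightened all four wing screws on the large grey case in diagonal order, and the job is handed in at about 34 s of the 72 s; it returned no verdict.

- **First pass:** I turned each screw 52° clockwise, one diagonal pair first and then the other.
- **Second pass:** I tightened the same pairs in the same order until the torque rose. Total turns came to about 109° (A), 102° (D), 104° (B) and 99° (C). A and B are the far pair of screws, C and D the near pair.
- **Torque:** the last readings were about 0.40 (A), 0.41 (D), 0.35 (B) and 0.39 N m (C). Running torque was about 0.22–0.27 N m, so the rise is roughly 0.13–0.16 N m, inside the snug range. I re-checked A after the other three were tight, and it still held about 0.40 N m.
- **Last look:** the wrist picture shows the cover lying flat inside the rim, and the gripper is open and well clear with near-zero force.

- **Forces not measured:** I judged the collar forces and the cover's tilt from torque and turn angle only. I did not re-check D, B and C after the last screw.
- **Noise:** single torque readings scattered by about 0.03–0.05 N m. While B was being tightened, the reading fell from 0.31 to 0.07 N m when the arm stopped, so I relied on readings taken during slow turning.
- **First grip on A:** I landed about 8 mm off, which put up to 37 N along each of two axes on the gripped wing until I corrected it.
- **Bystanders:** I never went near the jar, spool or driver, but did not re-measure their positions at the end.

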